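Pack the filled onyx candles into the gift tray

TASK

Pack the gift set: put the four filled candles into the wooden tray, each upright and fully down in the recess cut for its shape and size. Set the stone down, do not drop it, and leave the two empty onyx holders standing where they are.

Things in the scene. Friction and masses are not known exactly. Their poses are not given: they have to be found in the camera images.
- wide_candle: The wide round filled candle: cylinder 56 mm in diameter, 60 mm high. Onyx stone, cream coloured, loose, upright; brim-full of pale wax with a flat brown wooden wick that stands 8 mm above the top (it can be seen but not touched). Origin: centre of the underside, z up. About 300 g. 
- slim_candle: The slim round filled candle: cylinder 38 mm in diameter, 66 mm high. Onyx stone, cream coloured, loose, upright; brim-full of pale wax with a flat brown wooden wick that stands 8 mm above the top (it can be seen but not touched). Origin: centre of the underside, z up. About 170 g. 
- square_candle: The square filled candle: block 50 x 50 mm, 56 mm high, x and y along its sides. Onyx stone, cream coloured, loose, upright; brim-full of pale wax with a flat brown wooden wick that stands 8 mm above the top (it can be seen but not touched). Origin: centre of the underside, z up. About 270 g. 
- long_candle: The oblong filled candle: block 66 mm along its x, 36 mm along its y, 52 mm high, wick along x. Onyx stone, cream coloured, loose, upright; brim-full of pale wax with a flat brown wooden wick that stands 8 mm above the top (it can be seen but not touched). Origin: centre of the underside, z up. About 240 g. 
- empty_round: Look-alike of the wide round candle: same stone, 56 mm in diameter and 60 mm high, but an empty hollow cup without wax or wick (wall 4.5 mm). Loose. Origin: centre of the underside, z up.
- empty_square: Look-alike of the square candle: same stone, 50 x 50 x 56 mm high, but an empty hollow box without wax or wick (wall 4.5 mm). Loose. Origin: centre of the underside, z up.
- cradle_wide: Fixed kraft-board cradle 94 x 94 x 14 mm, one of four in a low dark wood tray (208 mm square, rim 18 mm above the table), in any corner. Origin: centre of its underside, 5 mm above the table; z up, x, y along its edges; top face 14 mm above the origin. In its middle a round recess 70 mm in diameter, 10 mm deep (grey felt floor 4 mm above the origin), for the wide round candle.
- cradle_slim: Fixed kraft-board cradle 94 x 94 x 14 mm, one of four in a low dark wood tray (208 mm square, rim 18 mm above the table), in any corner. Origin: centre of its underside, 5 mm above the table; z up, x, y along its edges; top face 14 mm above the origin. In its middle a round recess 52 mm in diameter, 10 mm deep (grey felt floor 4 mm above the origin), for the slim round candle.
- cradle_square: Fixed kraft-board cradle 94 x 94 x 14 mm, one of four in a low dark wood tray (208 mm square, rim 18 mm above the table), in any corner. Origin: centre of its underside, 5 mm above the table; z up, x, y along its edges; top face 14 mm above the origin. In its middle a square recess 64 x 64 mm, 10 mm deep (grey felt floor 4 mm above the origin), for the square candle.
- cradle_long: Fixed kraft-board cradle 94 x 94 x 14 mm, one of four in a low dark wood tray (208 mm square, rim 18 mm above the table), in any corner. Origin: centre of its underside, 5 mm above the table; z up, x, y along its edges; top face 14 mm above the origin. In its middle a recess 80 mm along x, 50 mm along y, 10 mm deep (grey felt floor 4 mm above the origin), for the oblong candle.
Mind the look-alikes: they are no part of the job. What is shaped like the slim_candle but pink is not meant.

How it is judged:
By the outcome, as a careful person would: the job done as asked, in the order asked, and still so for the second after the job is handed in, with the robot touching nothing.
It also fails if it takes over 112 s, if anything falls off the work surface, if the arm or the gripper's body presses on something with over 40 N, if the wrist force passes 120 N, or if a joint passes its speed limit or range.

ROBOT

A 7-joint arm with a two-finger parallel gripper is mounted at the origin on the work surface. World frame = base frame: x ahead of the robot, y to its left, z up, the work surface at z = 0. Lengths are in m, angles in rad, forces in N, time in s.
With the tool pointing down it reaches from about 0.4 to 0.875 m from the base axis. Payload 19.3 kg.
Tool frame: the origin (TCP) lies midway between the tips of the shut fingers; the grasp point (between the pads) lies 19 mm behind it; z points along the fingers, y is the line along which they close (so a half turn about z gives the same grasp; the last joint's range is limited). The gripper opens to 85 mm and grips with 20 to 120 N. Pads are 22 mm wide; open, the fingers measure 114 mm over their backs; the gripper's body (76 mm by 85 mm) begins 54 mm behind the grasp point. The pads swing forward as they close: fully open they stand 13 mm farther back than shut.
Start: joints at [-1.375, 0.521, -0.036, 1.599, 0.021, 1.021, -0.113], TCP at [0.164, 0.603, 0.231] pointing down, gripper open.
Joint ranges: [-2.91, 2.91], [-0.3, 2.13], [-1.5, 1.42], [0.17, 2.43], [-1.26, 4.41], [0.16, 1.93], [-2.52, 2.52]. Speed limits (rad/s): [1.89, 1.89, 2.39, 2.39, 3.01, 3.01, 3.01].

INTERFACE

Orientations are given as a rotation vector (axis times angle).
In Python, from rig import ctrl gives the robot as it stands.
- The arm moves only by the tool drive_tool, never from a script. Its argument "moves" is a list of rows, each a list of 6 numbers: the shift along the world's x, y, z as a fraction of full scale, then the turn, a rotation vector about the world's x, y, z as a fraction of full scale. In form: [[x, y, z, wx, wy, wz], ...]. A call has exactly 10 rows; each row is the pose to reach, as a shift and turn from the pose commanded when the call began; what a row does not reach only later rows make up. Full scale, the value 1, is 150 mm for a shift and 90 degrees for a turn. A row lasts 1/10 s, in which the tool goes at most 50 mm and 8.59 degrees, less where a joint would pass 70% of its speed; a pose out of reach is approached as far as the arm can. A call with a number of a shift or a turn outside -1 to 1 is refused whole. A call with a gripper value outside its range is refused whole. "hand" is the finger opening in mm, from 0 to 85.4, set as the call begins (left out, the last holds). The fingers move at their own pace and stop on an object; "force" is the grip in N (left out, the last holds). Time passes only in rows, so rows that repeat a pose let the fingers close, or fill a call up. It gives the time, the measured TCP pose, the force, the opening and the grip force at its end, in the units of the state.
- ctrl.get_obs(): the state, without advancing time (a new reading comes with each control period).
- ctrl.snapshot(name): name is "side" or "top" or "wrist"; returns the picture (480x640x3 uint8, red, green, blue); there is no depth.
- ctrl.calibration(name): a dict with "fx", "fy", "cx", "cy" (pixels), "eye" and "rotation" of the camera in the world. Camera axes: x right, y down, z forward; pixel columns grow to the right and rows downward; lengths in m; the calibration is good to about 2 mm. A picture is of the moment at which its call begins: read the wrist's pose just before it. calibration takes no time and is no camera call; for the wrist camera it gives the pose at the moment of the call.
- ctrl.finish_job(): hands the job in; it is judged then, once.
The state is a dict: "clock": time; "joint_pos": joint angles; "joint_vel": joint speeds; "tau": joint torques, N m; "eef_pos": TCP position; "ee_rot": TCP orientation; "ft_force": force on the tool from outside, world axes, zero at the start; "moment": the same for the moment, N m; "finger_gap": opening from 0.0 (shut) to 1.0 (fully open); "finger_force": force on a finger pad.
Only numpy, scipy, OpenCV 4.12 (cv2) and the standard library are available. Lean on these libraries where they do the work, as an engineer would, in place of code of your own. Each camera call takes 0.05 s, during which the arm holds its last target. There are 200 camera calls.

## Working session

There is one attempt and no reset: what is moved stays moved. The work goes in short steps, Python scripts to look and compute and a tool call to move; the robot and the scene stay as the last step left them, time stands still between calls to the robot, and variables do not carry over. Pictures are saved under pics/ and viewed, at most 14 in all, crops included, and the job is handed in when it is done.

Besides the shell and the picture viewer there is one more tool, called after "Call:" by a JSON object that holds its "op" and its "data", one argument or row to a line. drive_tool: Moves the arm, as the interface text tells. Its arguments: {"type":"object","properties":{"moves":{"type":"array","items":{"type":"array","items":{"type":"number","minimum":-1,"maximum":1}}},"hand":{"type":"number"},"force":{"type":"number"}},"required":["moves"]}

```bash
mkdir -p pics; ls
python3 - <<'E'
from rig import ctrl
import cv2
for n in("top","side"):
    cv2.imwrite(f"pics/{n}0.png",ctrl.snapshot(n)[:,:,::-1]); c=ctrl.calibration(n); print(n,c)
o=ctrl.get_obs();print(o)
E
```

```text
pics
top {'fx': 545.2551675960285, 'fy': 545.2551675960285, 'cx': 318.3948731484148, 'cy': 225.0644513505037, 'eye': array([0.34229904, 0.0111175 , 1.19196295]), 'rotation': array([-2.14747121,  2.16816379, -0.16733054])}
side {'fx': 454.745726559762, 'fy': 454.745726559762, 'cx': 321.3373641104414, 'cy': 252.08815903987818, 'eye': array([ 0.24475709, -0.54237918,  0.77694974]), 'rotation': array([-2.4048193 ,  0.51058932, -0.2038138 ])}
{'clock': 0.1, 'joint_pos': array([-1.37519562,  0.52194357, -0.03632214,  1.59990947,  0.02118927,
        1.0210835 , -0.11279507]), 'joint_vel': array([-1.43062749e-04,  7.41443529e-05,  1.15967274e-03, -3.36528861e-03,
        4.64106468e-04,  3.38707168e-04, -1.17888655e-03]), 'tau': array([ 3.47572379e-03, -9.28477120e+01,  1.98357515e+00, -3.70532942e+01,
        1.81190501e-02,  5.31179103e-03,  3.15574391e-05]), 'eef_pos': array([0.16413429, 0.60277738, 0.23080497]), 'ee_rot': array([-4.16308107e-01, -3.11381730e+00,  1.50310654e-03]), 'ft_force': array([ 0.42802881, -0.82312383, -0.33670024]), 'moment': array([-0.00402968, -0.03513335, -0.00706866]), 'finger_force': 0.0, 'finger_gap': 1.0025789112744534}
```

View pics/top0.png

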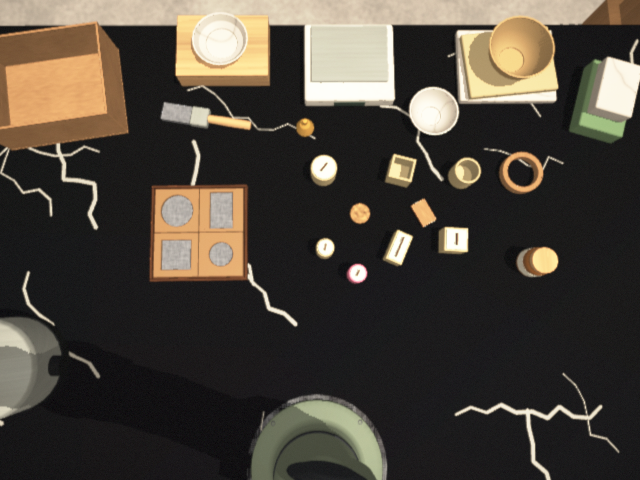

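View pics/side0.png

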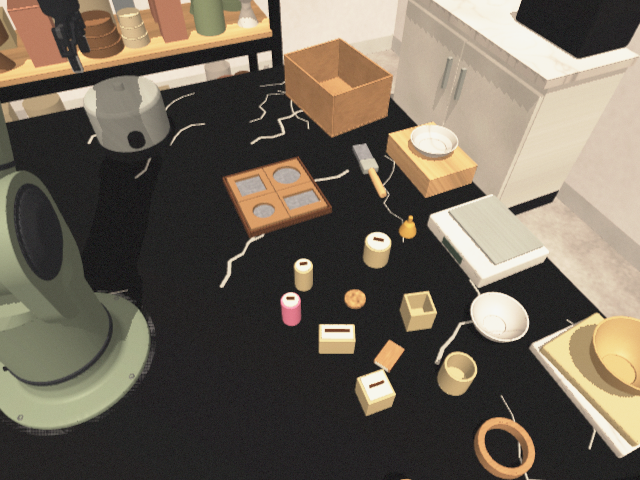

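The top view (up is +x, left is +y) shows the tray at about (199,232). Its recesses are wide top-left, long top-right, square bottom-left and slim bottom-right. The filled candles are wide (323,168), slim (325,247), long (398,247) and square (454,240). The empties are at (401,170) and (464,173), and the pink look-alike is at (357,273). The side view agrees. Next I'll fit silhouettes in both views.

```bash
cat > fit.py <<'E'
import numpy as np, cv2
from scipy.optimize import minimize
from scipy.spatial.transform import Rotation as R
def proj(c,P):
    q=(np.asarray(P)-c["eye"])@R.from_rotvec(c["rotation"]).as_matrix()
    return q[:,:2]/q[:,2:]*[c["fx"],c["fy"]]+[c["cx"],c["cy"]]
def ray(c,uv,z):
    d=R.from_rotvec(c["rotation"]).as_matrix()@[(uv[0]-c["cx"])/c["fx"],(uv[1]-c["cy"])/c["fy"],1]
    return c["eye"]+d*(z-c["eye"][2])/d[2]
SH=dict(wide=("r",.056,.056,.060),slim=("r",.038,.038,.066),square=("b",.05,.05,.056),long=("b",.066,.036,.052),
  empty_round=("r",.056,.056,.060),empty_square=("b",.05,.05,.056),pink=("r",.038,.038,.066),tray=("b",.208,.208,.018))
def pts(n,p):
    k,a,b,h=SH[n]
    if k=="r":
        t=np.linspace(0,2*np.pi,40,endpoint=False); xy=np.c_[np.cos(t)*a/2,np.sin(t)*a/2]
    else:
        xy=np.array([[1,1],[1,-1],[-1,-1],[-1,1]])*[a/2,b/2]
        c,s=np.cos(p[2]),np.sin(p[2]); xy=xy@np.array([[c,s],[-s,c]])
    xy=xy+p[:2]
    return np.vstack([np.c_[xy,0*xy[:,0]+z] for z in(0,h)])
def sil(c,n,p,shape=(480,640)):
    m=np.zeros(shape,np.uint8)
    h=cv2.convexHull(proj(c,pts(n,p)).astype(np.float32))
    cv2.fillConvexPoly(m,np.round(h*16).astype(np.int32),255,cv2.LINE_AA,4); return m/255.
def fit(n,p0,views):
    "views: (calib, mask 0..1)"
    def cost(p):
        s=0
        for c,m in views:
            a=sil(c,n,p); u0,v0=proj(c,[[p0[0],p0[1],.03]])[0].astype(int); r=int(90 if n=="tray" else 34)
            sl=np.s_[max(v0-r,0):v0+r,max(u0-r,0):u0+r]
            w=np.abs(a-m)[sl]; w=w[cv2.dilate(a,np.ones((9,9)))[sl]>0] if n!="tray" else w
            s+=w.sum()/a.sum()
        return s
    best=None
    for y in([0] if SH[n][0]=="r" else np.arange(0,np.pi if n=="long" else np.pi/2,np.pi/8)):
        for st in (.012,.004):
            x0=np.r_[p0[:2],y] if st==.012 else r.x
            r=minimize(cost,x0,method="Nelder-Mead",options=dict(initial_simplex=x0+np.array([[0,0,0],[st,0,0],[0,st,0],[0,0,st*15]])))
        if best is None or r.fun<best.fun: best=r
    return best.x,best.fun
E
cat > m.py <<'E'
from fit import *
from rig import ctrl
S={n:(ctrl.calibration(n),cv2.imread(f"pics/{n}0.png")) for n in("top","side")}
px=dict(wide=(323,165),slim=(325,246),long=(398,246),square=(454,239),empty_round=(464,172),empty_square=(401,170),pink=(357,272),tray=(199,232))
M={}
for k,(c,im) in S.items():
    M[k]=(cv2.cvtColor(im,cv2.COLOR_BGR2HSV)[:,:,2]>45).astype(float)
for n,u in px.items():
    p0=ray(S["top"][0],u,SH[n][3]*.7)
    for vs in(("top",),("side",),("top","side")):
        x,f=fit(n,p0,[(S[k][0],M[k]) for k in vs]); print(n,vs,x.round(4),round(np.degrees(x[2]),1),round(f,3))
    for k in S:
        h=cv2.convexHull(proj(S[k][0],pts(n,x)).astype(np.float32)); 
        S[k]=(S[k][0],S[k][1]); M.setdefault("h"+k,[]).append(h)
out=[]
for k,(r0,r1,c0,c1) in dict(top=(140,300,140,500),side=(150,420,215,485)).items():
    s=2 if k=="top" else 2
    im=cv2.resize(S[k][1],None,fx=s,fy=s,interpolation=cv2.INTER_CUBIC)
    for h in M["h"+k]: cv2.polylines(im,[np.round((h+.5)*s*16-8).astype(np.int32)],True,(0,255,0),1,cv2.LINE_AA,4)
    cv2.imwrite(f"pics/{k}_fit.png",im[r0*s:r1*s,c0*s:c1*s])
E
python3 m.py
```

```text
wide ('top',) [ 0.6242 -0.0213  0.051 ] 2.9 0.036
wide ('side',) [ 0.6207 -0.0212  0.1979] 11.3 0.053
wide ('top', 'side') [ 0.6229 -0.021   0.1136] 6.5 0.149
slim ('top',) [ 0.4531 -0.022   0.0199] 1.1 0.074
slim ('side',) [ 0.4498 -0.0211  0.1534] 8.8 0.111
slim ('top', 'side') [ 0.4514 -0.0218  0.0086] 0.5 0.262
long ('top',) [ 0.4534 -0.1792 -0.4274] -24.5 0.044
long ('side',) [ 0.4507 -0.1771  2.7113] 155.3 0.068
long ('top', 'side') [ 0.4515 -0.1781  2.716 ] 155.6 0.162
square ('top',) [ 0.4682 -0.2989  1.5242] 87.3 0.041
square ('side',) [ 0.4647 -0.2982 -0.0878] -5.0 0.114
square ('top', 'side') [ 0.4667 -0.2983 -0.0462] -2.6 0.208
empty_round ('top',) [ 0.6159 -0.3296  0.1258] 7.2 0.046
empty_round ('side',) [ 0.613  -0.3278  0.0636] 3.6 0.073
empty_round ('top', 'side') [ 0.6142 -0.3282  0.082 ] 4.7 0.182
empty_square ('top',) [ 0.6233 -0.19   -0.2541] -14.6 0.059
empty_square ('side',) [ 0.6197 -0.1883 -0.2522] -14.5 0.032
empty_square ('top', 'side') [ 0.6209 -0.1888  1.3148] 75.3 0.146
pink ('top',) [ 0.3985 -0.0889  0.0233] 1.3 0.072
pink ('side',) [ 0.3954 -0.0896  0.0602] 3.4 0.106
pink ('top', 'side') [ 0.3976 -0.0886  0.0254] 1.5 0.267
tray ('top',) [0.4925 0.2505 1.5797] 90.5 0.085
tray ('side',) [0.4897 0.2495 1.5776] 90.4 0.67
tray ('top', 'side') [0.4919 0.2502 0.0063] 0.4 0.765
```

View pics/top_fit.png

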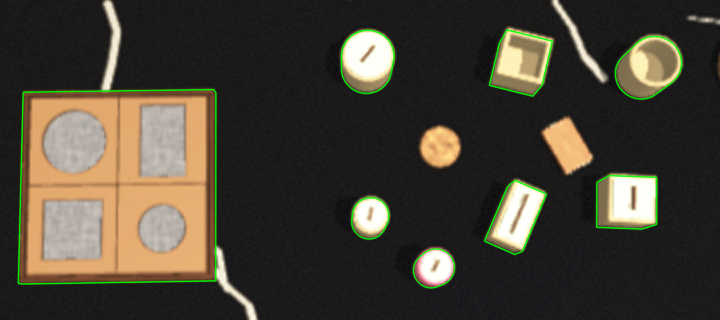

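Run:
```python
from fit import *
from rig import ctrl
for k in("top","side"):
    c=ctrl.calibration(k); im=cv2.imread(f"pics/{k}0.png"); h=cv2.cvtColor(im,cv2.COLOR_BGR2HSV)
    roi=np.zeros((480,640),np.uint8); cv2.fillConvexPoly(roi,cv2.convexHull(proj(c,pts("tray",[.491,.25,.007])).astype(np.int32)),255)
    g=((h[:,:,1]<70)&(h[:,:,2]>60)&(roi>0)).astype(np.uint8)
    g=cv2.morphologyEx(g,cv2.MORPH_OPEN,np.ones((3,3)))
    for ct in cv2.findContours(g,0,2)[0]:
        if cv2.contourArea(ct)>100:
            w=np.array([ray(c,p,.009)[:2] for p in ct[:,0]],np.float32); r=cv2.minAreaRect(w*1000); print(k,np.round(r[0],1),np.round(r[1],1),round(r[2],1))
```

```text
top [444.8 202. ] [47.8 47.8] 89.5
top [444.7 299.2] [64.6 60.6] 1.2
top [541.2 299.4] [65.8 64.3] 89.6
top [541.6 203.3] [76.4 48.1] 0.6
side [443.6 206.1] [40.  45.6] 66.6
side [540.4 207.6] [41.7 76.5] 90.0
side [443.6 303.9] [61.6 54.6] 0.3
side [540.2 303.3] [57.9 64.2] 66.7
```

Call:
{"op": "drive_tool", "data": {
  "moves": [
    [0.1,-0.1,0,0,0,0],
    [0.2,-0.2,0,0,0,0],
    [0.3,-0.3,0,0,0,0],
    [0.4,-0.4,0,0,0,0],
    [0.5,-0.5,0,0,0,0],
    [0.6,-0.6,0,0,0,0],
    [0.7,-0.7,0,0,0,0],
    [0.8,-0.8,0,0,0,0],
    [0.9,-0.9,0,0,0,0],
    [1,-1,0,0,0,0]
  ],
  "hand": 85
}}

```text
clock: 1.1
eef_pos: [0.3151, 0.4516, 0.2312]
ee_rot: [-0.417, -3.114, 0.001]
ft_force: [0.8, -0.1, -0.1]
finger_gap: 0.994
finger_force: 0.0
```

The fitted outlines hug every object, and the recess centres agree in both views. Moving to the wide candle.

Call:
{"op": "drive_tool", "data": {
  "moves": [
    [0.067,-0.1,0,0,0,0.02],
    [0.133,-0.2,0,0,0,0.04],
    [0.2,-0.3,0,0,0,0.06],
    [0.267,-0.4,0,0,0,0.08],
    [0.333,-0.5,0,0,0,0.1],
    [0.4,-0.6,0,0,0,0.12],
    [0.467,-0.7,0,0,0,0.14],
    [0.533,-0.8,0,0,0,0.16],
    [0.6,-0.9,0,0,0,0.169],
    [0.667,-1,0,0,0,0.169]
  ]
}}

```text
clock: 2.1
eef_pos: [0.4146, 0.3016, 0.2312]
ee_rot: [-0.001, -3.141, 0.001]
ft_force: [0.4, 1.1, 0.1]
finger_gap: 0.995
finger_force: 0.0
```

Call:
{"op": "drive_tool", "data": {
  "moves": [
    [0.067,-0.1,0,0,0,0],
    [0.133,-0.2,0,0,0,0],
    [0.2,-0.3,0,0,0,0],
    [0.267,-0.4,0,0,0,0],
    [0.333,-0.5,0,0,0,0],
    [0.4,-0.6,0,0,0,0],
    [0.467,-0.7,0,0,0,0],
    [0.533,-0.8,0,0,0,0],
    [0.6,-0.9,0,0,0,0],
    [0.667,-1,0,0,0,0]
  ]
}}

```text
clock: 3.1
eef_pos: [0.5144, 0.1516, 0.2311]
ee_rot: [-0.001, -3.141, 0.0]
ft_force: [-0.5, -0.1, -0.0]
finger_gap: 0.994
finger_force: 0.0
```

Call:
{"op": "drive_tool", "data": {
  "moves": [
    [0.067,-0.1,-0.05,0,0,0],
    [0.133,-0.2,-0.1,0,0,0],
    [0.2,-0.3,-0.15,0,0,0],
    [0.267,-0.4,-0.2,0,0,0],
    [0.333,-0.5,-0.25,0,0,0],
    [0.4,-0.6,-0.3,0,0,0],
    [0.467,-0.7,-0.35,0,0,0],
    [0.533,-0.8,-0.4,0,0,0],
    [0.6,-0.9,-0.45,0,0,0],
    [0.667,-1,-0.5,0,0,0]
  ]
}}

```text
clock: 4.1
eef_pos: [0.6149, 0.0018, 0.1558]
ee_rot: [-0.001, -3.142, 0.0]
ft_force: [0.3, 0.7, 0.4]
finger_gap: 0.994
finger_force: 0.0
```

Call:
{"op": "drive_tool", "data": {
  "moves": [
    [0.025,-0.07,0,0,0,0],
    [0.05,-0.154,0,0,0,0],
    [0.05,-0.154,-0.1,0,0,0],
    [0.05,-0.154,-0.25,0,0,0],
    [0.05,-0.154,-0.4,0,0,0],
    [0.05,-0.154,-0.55,0,0,0],
    [0.05,-0.154,-0.7,0,0,0],
    [0.05,-0.154,-0.84,0,0,0],
    [0.05,-0.154,-0.94,0,0,0],
    [0.05,-0.154,-0.94,0,0,0]
  ]
}}

```text
clock: 5.1
eef_pos: [0.6206, -0.0197, 0.0133]
ee_rot: [0.0, -3.139, -0.0]
ft_force: [-0.9, -0.2, 0.3]
finger_gap: 0.997
finger_force: 0.0
```

Call:
{"op": "drive_tool", "data": {
  "moves": [
    [0,0,0,0,0,0],
    [0,0,0,0,0,0],
    [0,0,0,0,0,0],
    [0,0,0,0,0,0],
    [0,0,0,0,0,0],
    [0,0,0,0,0,0],
    [0,0,0,0,0,0],
    [0,0,0,0,0,0],
    [0,0,0,0,0,0],
    [0,0,0,0,0,0]
  ],
  "hand": 45,
  "force": 45
}}

```text
clock: 6.1
eef_pos: [0.6225, -0.0201, 0.0165]
ee_rot: [0.001, 3.14, 0.0]
ft_force: [-2.6, -0.0, 6.2]
finger_gap: 0.643
finger_force: 47.3
```

Call:
{"op": "drive_tool", "data": {
  "moves": [
    [0,0,0.04,0,0,0],
    [0,0,0.12,0,0,0],
    [0,0,0.22,0,0,0],
    [0,0,0.34,0,0,0],
    [0,0,0.46,0,0,0],
    [0,0,0.58,0,0,0],
    [0,0,0.68,0,0,0],
    [0,0,0.76,0,0,0],
    [0,0,0.8,0,0,0],
    [0,0,0.8,0,0,0]
  ]
}}

```text
clock: 7.1
eef_pos: [0.6221, -0.0201, 0.136]
ee_rot: [0.001, 3.141, -0.0]
ft_force: [-0.0, -0.7, -4.4]
finger_gap: 0.644
finger_force: 48.3
```

Call:
{"op": "drive_tool", "data": {
  "moves": [
    [-0.01,0.04,0,0,0,0],
    [-0.03,0.12,0,0,0,0],
    [-0.06,0.23,0,0,0,0],
    [-0.09,0.34,0,0,0,0],
    [-0.12,0.45,0,0,0,0],
    [-0.15,0.56,0,0,0,0],
    [-0.18,0.67,0,0,0,0],
    [-0.21,0.78,0,0,0,0],
    [-0.24,0.89,0,0,0,0],
    [-0.275,1,0,0,0,0]
  ]
}}

```text
clock: 8.1
eef_pos: [0.5802, 0.1313, 0.1353]
ee_rot: [0.001, 3.142, -0.0]
ft_force: [0.2, 0.1, -4.1]
finger_gap: 0.648
finger_force: 48.4
```

Call:
{"op": "drive_tool", "data": {
  "moves": [
    [-0.03,0.11,0,0,0,0],
    [-0.06,0.22,0,0,0,0],
    [-0.09,0.33,0,0,0,0],
    [-0.12,0.44,0,0,0,0],
    [-0.15,0.55,0,0,0,0],
    [-0.18,0.66,0,0,0,0],
    [-0.21,0.77,0,0,0,0],
    [-0.24,0.88,0,0,0,0],
    [-0.265,0.96,0,0,0,0],
    [-0.275,1,0,0,0,0]
  ]
}}

```text
clock: 9.1
eef_pos: [0.5387, 0.2816, 0.1352]
ee_rot: [0.001, -3.141, -0.0]
ft_force: [0.1, -0.1, -3.8]
finger_gap: 0.645
finger_force: 48.4
```

Call:
{"op": "drive_tool", "data": {
  "moves": [
    [0.007,0.06,0,0,0,0],
    [0.007,0.113,-0.06,0,0,0],
    [0.007,0.113,-0.17,0,0,0],
    [0.007,0.113,-0.3,0,0,0],
    [0.007,0.113,-0.43,0,0,0],
    [0.007,0.113,-0.54,0,0,0],
    [0.007,0.113,-0.62,0,0,0],
    [0.007,0.113,-0.67,0,0,0],
    [0.007,0.113,-0.7,0,0,0],
    [0.007,0.113,-0.71,0,0,0]
  ]
}}

```text
clock: 10.1
eef_pos: [0.5405, 0.297, 0.0287]
ee_rot: [0.001, 3.141, 0.0]
ft_force: [-0.4, 0.1, -3.5]
finger_gap: 0.643
finger_force: 48.4
```

Call:
{"op": "drive_tool", "data": {
  "moves": [
    [0,0,-0.003,0,0,0],
    [0,0,-0.006,0,0,0],
    [0,0,-0.009,0,0,0],
    [0,0,-0.012,0,0,0],
    [0,0,-0.015,0,0,0],
    [0,0,-0.018,0,0,0],
    [0,0,-0.02,0,0,0],
    [0,0,-0.022,0,0,0],
    [0,0,-0.022,0,0,0],
    [0,0,-0.022,0,0,0]
  ]
}}

```text
clock: 11.1
eef_pos: [0.5404, 0.2969, 0.0256]
ee_rot: [0.001, 3.142, -0.0]
ft_force: [-1.0, -1.3, 1.4]
finger_gap: 0.647
finger_force: 48.7
```

Call:
{"op": "drive_tool", "data": {
  "moves": [
    [0,0,0,0,0,0],
    [0,0,0,0,0,0],
    [0,0,0,0,0,0],
    [0,0,0,0,0,0],
    [0,0,0,0,0,0],
    [0,0,0.05,0,0,0],
    [0,0,0.2,0,0,0],
    [0,0,0.38,0,0,0],
    [0,0,0.55,0,0,0],
    [0,0,0.65,0,0,0]
  ],
  "hand": 85
}}

```text
clock: 12.1
eef_pos: [0.541, 0.2972, 0.1254]
ee_rot: [0.001, 3.14, 0.002]
ft_force: [0.5, 0.1, -0.8]
finger_gap: 0.998
finger_force: 0.0
```

Call:
{"op": "drive_tool", "data": {
  "moves": [
    [-0.03,-0.1,0,0,0,0],
    [-0.06,-0.2,0,0,0,0],
    [-0.09,-0.3,0,0,0,0],
    [-0.12,-0.4,0,0,0,0],
    [-0.15,-0.5,0,0,0,0],
    [-0.18,-0.6,0,0,0,0],
    [-0.21,-0.7,0,0,0,0],
    [-0.24,-0.8,0,0,0,0],
    [-0.27,-0.9,0,0,0,0],
    [-0.3,-1,0,0,0,0]
  ]
}}

```text
clock: 13.1
eef_pos: [0.495, 0.1457, 0.123]
ee_rot: [0.001, 3.142, -0.0]
ft_force: [0.5, 0.2, 0.6]
finger_gap: 0.997
finger_force: 0.0
```

Call:
{"op": "drive_tool", "data": {
  "moves": [
    [-0.03,-0.1,0,0,0,0],
    [-0.06,-0.2,0,0,0,0],
    [-0.09,-0.3,0,0,0,0],
    [-0.12,-0.4,0,0,0,0],
    [-0.15,-0.5,0,0,0,0],
    [-0.18,-0.6,0,0,0,0],
    [-0.21,-0.7,0,0,0,0],
    [-0.24,-0.8,0,0,0,0],
    [-0.27,-0.9,0,0,0,0],
    [-0.29,-1,0,0,0,0]
  ]
}}

```text
clock: 14.1
eef_pos: [0.4514, -0.0043, 0.123]
ee_rot: [-0.001, -3.142, 0.0]
ft_force: [0.1, 0.2, 0.0]
finger_gap: 0.997
finger_force: 0.0
```

Run:
```python
from rig import ctrl
import cv2,numpy as np
a=ctrl.snapshot("top")[140:300,140:500,::-1]; b=ctrl.snapshot("side")[140:420,200:520,::-1]
cv2.imwrite("pics/chk1.png",np.vstack([cv2.resize(a,(720,320)),np.pad(b,((0,0),(0,400),(0,0)))]))
```

```text
(no output)
```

View pics/chk1.png

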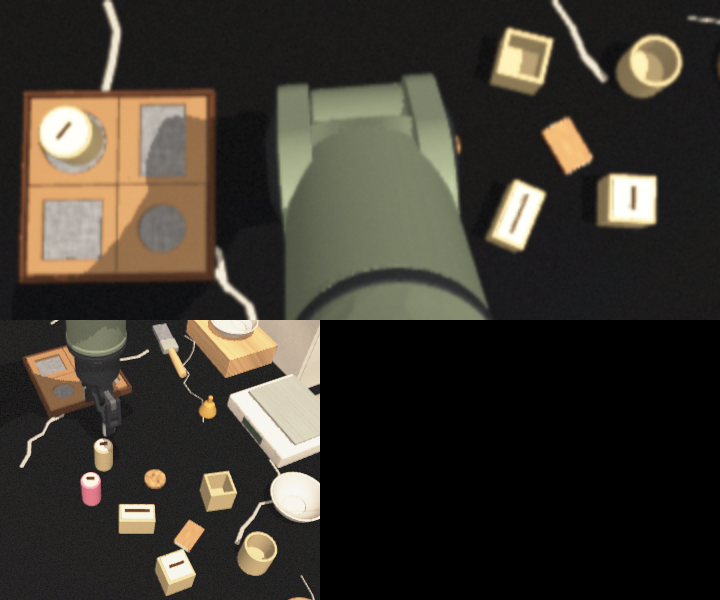

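The wide candle sits in its round recess at crop (70,135). Now the slim candle, which is straight ahead in y.

Call:
{"op": "drive_tool", "data": {
  "moves": [
    [0,-0.06,0,0,0,0],
    [0,-0.115,0,0,0,0],
    [0,-0.115,-0.1,0,0,0],
    [0,-0.115,-0.22,0,0,0],
    [0,-0.115,-0.35,0,0,0],
    [0,-0.115,-0.48,0,0,0],
    [0,-0.115,-0.6,0,0,0],
    [0,-0.115,-0.67,0,0,0],
    [0,-0.115,-0.7,0,0,0],
    [0,-0.115,-0.7,0,0,0]
  ]
}}

```text
clock: 15.2
eef_pos: [0.4518, -0.0205, 0.0178]
ee_rot: [-0.0, -3.141, 0.0]
ft_force: [-0.4, 1.0, -0.0]
finger_gap: 0.996
finger_force: 0.0
```

Call:
{"op": "drive_tool", "data": {
  "moves": [
    [0,0,0,0,0,0],
    [0,0,0,0,0,0],
    [0,0,0,0,0,0],
    [0,0,0,0,0,0],
    [0,0,0,0,0,0],
    [0,0,0,0,0,0],
    [0,0,0,0,0,0],
    [0,0,0,0,0,0],
    [0,0,0,0,0,0],
    [0,0,0,0,0,0]
  ],
  "hand": 28,
  "force": 40
}}

```text
clock: 16.2
eef_pos: [0.4522, -0.0203, 0.0186]
ee_rot: [0.0, 3.141, 0.0]
ft_force: [-1.0, 0.3, 10.8]
finger_gap: 0.44
finger_force: 38.8
```

Call:
{"op": "drive_tool", "data": {
  "moves": [
    [0,0,0.04,0,0,0],
    [0,0,0.12,0,0,0],
    [0,0,0.22,0,0,0],
    [0,0,0.34,0,0,0],
    [0,0,0.46,0,0,0],
    [0,0,0.58,0,0,0],
    [0,0,0.68,0,0,0],
    [0,0,0.75,0,0,0],
    [0,0,0.75,0,0,0],
    [0,0,0.75,0,0,0]
  ]
}}

```text
clock: 17.2
eef_pos: [0.4518, -0.0203, 0.1305]
ee_rot: [0.0, 3.141, 0.0]
ft_force: [-0.5, 0.5, -2.3]
finger_gap: 0.435
finger_force: 40.3
```

Call:
{"op": "drive_tool", "data": {
  "moves": [
    [0,0.04,0,0,0,0],
    [0,0.12,0,0,0,0],
    [-0.01,0.23,0,0,0,0],
    [-0.01,0.34,0,0,0,0],
    [-0.02,0.45,0,0,0,0],
    [-0.02,0.56,0,0,0,0],
    [-0.03,0.67,0,0,0,0],
    [-0.04,0.78,0,0,0,0],
    [-0.05,0.89,0,0,0,0],
    [-0.05,1,0,0,0,0]
  ]
}}

```text
clock: 18.2
eef_pos: [0.4436, 0.1313, 0.13]
ee_rot: [0.001, -3.141, 0.0]
ft_force: [-0.4, 0.0, -2.5]
finger_gap: 0.435
finger_force: 40.3
```

Call:
{"op": "drive_tool", "data": {
  "moves": [
    [0,0.1,0,0,0,0],
    [0,0.2,0,0,0,0],
    [0,0.29,0,0,0,0],
    [0,0.37,0,0,0,0],
    [0,0.43,0,0,0,0],
    [0,0.47,-0.03,0,0,0],
    [0,0.48,-0.1,0,0,0],
    [0,0.48,-0.18,0,0,0],
    [0,0.48,-0.25,0,0,0],
    [0,0.48,-0.28,0,0,0]
  ]
}}

```text
clock: 19.2
eef_pos: [0.4439, 0.2008, 0.0869]
ee_rot: [-0.002, -3.14, 0.002]
ft_force: [-0.0, -0.7, -2.3]
finger_gap: 0.434
finger_force: 40.3
```

Call:
{"op": "drive_tool", "data": {
  "moves": [
    [0,0.01,-0.05,0,0,0],
    [0,0.01,-0.14,0,0,0],
    [0,0.01,-0.24,0,0,0],
    [0,0.01,-0.32,0,0,0],
    [0,0.01,-0.365,0,0,0],
    [0,0.01,-0.385,0,0,0],
    [0,0.01,-0.393,0,0,0],
    [0,0.01,-0.4,0,0,0],
    [0,0.01,-0.405,0,0,0],
    [0,0.01,-0.408,0,0,0]
  ]
}}

```text
clock: 20.2
eef_pos: [0.4446, 0.2032, 0.0276]
ee_rot: [0.001, 3.141, 0.0]
ft_force: [-2.0, -1.1, 12.8]
finger_gap: 0.435
finger_force: 41.3
```

Call:
{"op": "drive_tool", "data": {
  "moves": [
    [0,0,0,0,0,0],
    [0,0,0,0,0,0],
    [0,0,0,0,0,0],
    [0,0,0,0,0,0],
    [0,0,0,0,0,0],
    [0,0,0.05,0,0,0],
    [0,0,0.2,0,0,0],
    [0,0,0.38,0,0,0],
    [0,0,0.55,0,0,0],
    [0,0,0.65,0,0,0]
  ],
  "hand": 80
}}

```text
clock: 21.2
eef_pos: [0.4448, 0.2033, 0.1271]
ee_rot: [0.001, 3.14, 0.002]
ft_force: [0.4, -0.5, 0.5]
finger_gap: 0.938
finger_force: 0.0
```

Call:
{"op": "drive_tool", "data": {
  "moves": [
    [0,-0.1,0,0,0,-0.02],
    [0,-0.2,0,0,0,-0.05],
    [0,-0.3,0,0,0,-0.08],
    [0,-0.4,0,0,0,-0.11],
    [0,-0.5,0,0,0,-0.14],
    [0,-0.6,0,0,0,-0.17],
    [0,-0.7,0,0,0,-0.2],
    [0,-0.8,0,0,0,-0.23],
    [0,-0.9,0,0,0,-0.26],
    [0,-1,0,0,0,-0.271]
  ]
}}

```text
clock: 22.2
eef_pos: [0.4444, 0.0519, 0.1248]
ee_rot: [0.669, 3.07, -0.0]
ft_force: [-0.4, -0.3, -0.1]
finger_gap: 0.938
finger_force: 0.0
```

Call:
{"op": "drive_tool", "data": {
  "moves": [
    [0,-0.1,0,0,0,0],
    [0,-0.2,0,0,0,0],
    [0,-0.3,0,0,0,0],
    [0,-0.4,0,0,0,0],
    [0,-0.5,0,0,0,0],
    [0,-0.6,0,0,0,0],
    [0.01,-0.7,0,0,0,0],
    [0.02,-0.8,0,0,0,0],
    [0.03,-0.9,0,0,0,0],
    [0.05,-1,0,0,0,0]
  ]
}}

```text
clock: 23.2
eef_pos: [0.4516, -0.0982, 0.1248]
ee_rot: [-0.665, -3.07, 0.0]
ft_force: [-0.2, -0.1, -0.6]
finger_gap: 0.938
finger_force: 0.0
```

Call:
{"op": "drive_tool", "data": {
  "moves": [
    [0,-0.1,0,0,0,0],
    [0,-0.2,0,0,0,0],
    [0,-0.3,0,0,0,0],
    [0,-0.4,0,0,0,0],
    [0,-0.48,0,0,0,0],
    [0,-0.54,0,0,0,0],
    [0,-0.54,0,0,0,0],
    [0,-0.54,0,0,0,0],
    [0,-0.54,0,0,0,0],
    [0,-0.54,0,0,0,0]
  ]
}}

```text
clock: 24.2
eef_pos: [0.452, -0.1773, 0.1248]
ee_rot: [-0.663, -3.071, -0.0]
ft_force: [0.1, -0.6, 0.3]
finger_gap: 0.935
finger_force: 0.0
```

Run:
```python
from rig import ctrl
import cv2,numpy as np
a=ctrl.snapshot("top")[140:300,140:500,::-1]; b=ctrl.snapshot("wrist")[:,:,::-1]
cv2.imwrite("pics/chk2.png",np.vstack([cv2.resize(a,(720,320)),np.pad(cv2.resize(b,(360,270)),((0,0),(0,360),(0,0)))]))
```

```text
(no output)
```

View pics/chk2.png

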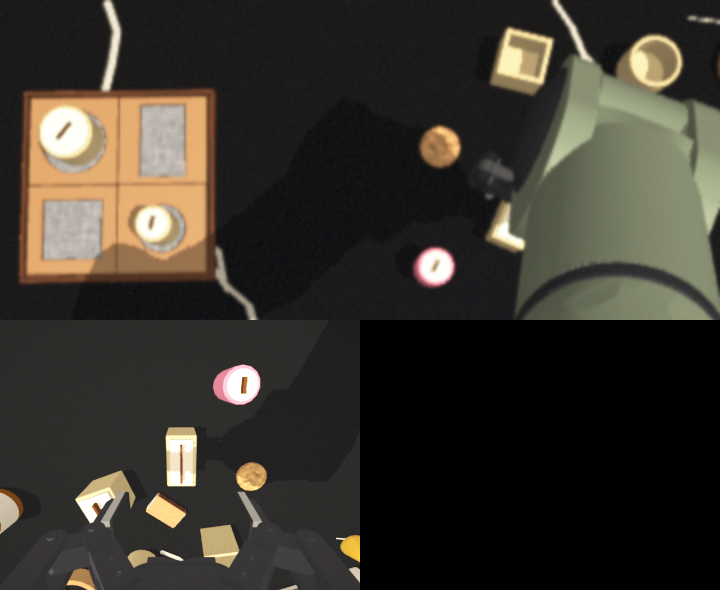

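The slim candle is in its recess at (157,228). The wrist view shows the long candle centred and square between the fingers.

Call:
{"op": "drive_tool", "data": {
  "moves": [
    [0,-0.005,-0.03,0,0,0],
    [0,-0.005,-0.1,0,0,0],
    [0,-0.005,-0.2,0,0,0],
    [0,-0.005,-0.32,0,0,0],
    [0,-0.005,-0.44,0,0,0],
    [0,-0.005,-0.55,0,0,0],
    [0,-0.005,-0.65,0,0,0],
    [0,-0.005,-0.72,0,0,0],
    [0,-0.005,-0.74,0,0,0],
    [0,-0.005,-0.74,0,0,0]
  ]
}}

```text
clock: 25.3
eef_pos: [0.4517, -0.1786, 0.0134]
ee_rot: [-0.664, -3.07, 0.0]
ft_force: [0.1, 0.0, 0.6]
finger_gap: 0.933
finger_force: 0.0
```

Call:
{"op": "drive_tool", "data": {
  "moves": [
    [0,0,0,0,0,0],
    [0,0,0,0,0,0],
    [0,0,0,0,0,0],
    [0,0,0,0,0,0],
    [0,0,0,0,0,0],
    [0,0,0,0,0,0],
    [0,0,0,0,0,0],
    [0,0,0,0,0,0],
    [0,0,0,0,0,0],
    [0,0,0,0,0,0]
  ],
  "hand": 26,
  "force": 45
}}

```text
clock: 26.3
eef_pos: [0.4522, -0.1787, 0.0144]
ee_rot: [0.664, 3.07, 0.0]
ft_force: [-1.4, 0.6, 8.2]
finger_gap: 0.418
finger_force: 44.9
```

Call:
{"op": "drive_tool", "data": {
  "moves": [
    [0,0,0.04,0,0,0],
    [0,0,0.12,0,0,0],
    [0,0,0.22,0,0,0],
    [0,0,0.34,0,0,0],
    [0,0,0.46,0,0,0],
    [0,0,0.58,0,0,0],
    [0,0,0.68,0,0,0],
    [0,0,0.76,0,0,0],
    [0,0,0.8,0,0,0],
    [0,0,0.8,0,0,0]
  ]
}}

```text
clock: 27.3
eef_pos: [0.4522, -0.1786, 0.1346]
ee_rot: [0.664, 3.069, 0.0]
ft_force: [0.5, 0.1, -2.0]
finger_gap: 0.417
finger_force: 45.3
```

Call:
{"op": "drive_tool", "data": {
  "moves": [
    [0.01,0.04,0,0,0,0.02],
    [0.03,0.12,0,0,0,0.05],
    [0.05,0.23,0,0,0,0.08],
    [0.07,0.34,0,0,0,0.11],
    [0.1,0.45,0,0,0,0.14],
    [0.13,0.56,0,0,0,0.17],
    [0.15,0.67,0,0,0,0.2],
    [0.18,0.78,0,0,0,0.23],
    [0.2,0.89,0,0,0,0.26],
    [0.23,1,0,0,0,0.275]
  ]
}}

```text
clock: 28.3
eef_pos: [0.4866, -0.0272, 0.1338]
ee_rot: [0.014, -3.141, -0.0]
ft_force: [0.3, 0.8, -2.1]
finger_gap: 0.417
finger_force: 45.3
```

Call:
{"op": "drive_tool", "data": {
  "moves": [
    [0.02,0.1,0,0,0,0],
    [0.04,0.2,0,0,0,0],
    [0.07,0.3,0,0,0,0],
    [0.09,0.4,0,0,0,0],
    [0.11,0.5,0,0,0,0],
    [0.14,0.6,0,0,0,0],
    [0.16,0.7,0,0,0,0],
    [0.18,0.8,0,0,0,0],
    [0.2,0.9,0,0,0,0],
    [0.23,1,0,0,0,0]
  ]
}}

```text
clock: 29.3
eef_pos: [0.5211, 0.1227, 0.1338]
ee_rot: [0.009, -3.141, 0.0]
ft_force: [0.3, 0.0, -1.9]
finger_gap: 0.417
finger_force: 45.3
```

Call:
{"op": "drive_tool", "data": {
  "moves": [
    [0.02,0.1,0,0,0,0],
    [0.05,0.2,0,0,0,0],
    [0.07,0.3,0,0,0,0],
    [0.1,0.4,0,0,0,0],
    [0.12,0.48,0,0,0,0],
    [0.127,0.53,0,0,0,0],
    [0.127,0.541,-0.05,0,0,0],
    [0.127,0.541,-0.13,0,0,0],
    [0.127,0.541,-0.21,0,0,0],
    [0.127,0.541,-0.25,0,0,0]
  ]
}}

```text
clock: 30.3
eef_pos: [0.5393, 0.2016, 0.0945]
ee_rot: [0.008, -3.14, 0.002]
ft_force: [-0.6, 0.1, -1.7]
finger_gap: 0.414
finger_force: 45.3
```

Call:
{"op": "drive_tool", "data": {
  "moves": [
    [0.005,0.007,-0.06,0,0,0],
    [0.005,0.007,-0.16,0,0,0],
    [0.005,0.007,-0.28,0,0,0],
    [0.005,0.007,-0.38,0,0,0],
    [0.005,0.007,-0.44,0,0,0],
    [0.005,0.007,-0.465,0,0,0],
    [0.005,0.007,-0.475,0,0,0],
    [0.005,0.007,-0.482,0,0,0],
    [0.005,0.007,-0.487,0,0,0],
    [0.005,0.007,-0.49,0,0,0]
  ]
}}

```text
clock: 31.3
eef_pos: [0.541, 0.2037, 0.0234]
ee_rot: [-0.009, 3.141, 0.0]
ft_force: [-3.4, -0.7, 11.6]
finger_gap: 0.412
finger_force: 47.2
```

Call:
{"op": "drive_tool", "data": {
  "moves": [
    [0,0,0,0,0,0],
    [0,0,0,0,0,0],
    [0,0,0,0,0,0],
    [0,0,0,0,0,0],
    [0,0,0,0,0,0],
    [0,0,0.05,0,0,0],
    [0,0,0.2,0,0,0],
    [0,0,0.38,0,0,0],
    [0,0,0.55,0,0,0],
    [0,0,0.68,0,0,0]
  ],
  "hand": 58
}}

```text
clock: 32.3
eef_pos: [0.541, 0.2037, 0.1269]
ee_rot: [-0.009, 3.14, 0.001]
ft_force: [-0.8, 0.1, -1.0]
finger_gap: 0.678
finger_force: 0.0
```

Call:
{"op": "drive_tool", "data": {
  "moves": [
    [-0.02,-0.1,0,0,0,0],
    [-0.03,-0.2,0,0,0,0],
    [-0.05,-0.3,0,0,0,0],
    [-0.07,-0.4,0,0,0,0],
    [-0.08,-0.5,0,0,0,0],
    [-0.1,-0.6,0,0,0,0],
    [-0.12,-0.7,0,0,0,-0.01],
    [-0.13,-0.8,0,0,0,-0.02],
    [-0.15,-0.9,0,0,0,-0.03],
    [-0.165,-1,0,0,0,-0.038]
  ],
  "hand": 85
}}

```text
clock: 33.3
eef_pos: [0.5157, 0.0523, 0.1248]
ee_rot: [-0.087, -3.14, 0.0]
ft_force: [-0.4, -1.0, 0.3]
finger_gap: 0.996
finger_force: 0.0
```

Call:
{"op": "drive_tool", "data": {
  "moves": [
    [-0.02,-0.1,0,0,0,0],
    [-0.03,-0.2,0,0,0,0],
    [-0.05,-0.3,0,0,0,0],
    [-0.07,-0.4,0,0,0,0],
    [-0.08,-0.5,0,0,0,0],
    [-0.1,-0.6,0,0,0,0],
    [-0.12,-0.7,0,0,0,0],
    [-0.13,-0.8,0,0,0,0],
    [-0.15,-0.9,0,0,0,0],
    [-0.165,-1,0,0,0,0]
  ]
}}

```text
clock: 34.3
eef_pos: [0.4908, -0.0976, 0.1248]
ee_rot: [-0.084, -3.14, 0.0]
ft_force: [0.4, -0.7, -0.8]
finger_gap: 0.999
finger_force: 0.0
```

Call:
{"op": "drive_tool", "data": {
  "moves": [
    [-0.02,-0.1,0,0,0,0],
    [-0.03,-0.2,0,0,0,0],
    [-0.05,-0.3,0,0,0,0],
    [-0.07,-0.4,0,0,0,0],
    [-0.08,-0.5,0,0,0,0],
    [-0.1,-0.6,0,0,0,0],
    [-0.12,-0.7,0,0,0,0],
    [-0.13,-0.8,0,0,0,0],
    [-0.15,-0.9,0,0,0,0],
    [-0.165,-1,0,0,0,0]
  ]
}}

```text
clock: 35.3
eef_pos: [0.4661, -0.2477, 0.1248]
ee_rot: [-0.085, -3.14, -0.0]
ft_force: [0.0, 0.3, 0.9]
finger_gap: 0.994
finger_force: 0.0
```

Run:
```python
from rig import ctrl
import cv2,numpy as np
a=ctrl.snapshot("top")[140:300,140:500,::-1]; b=ctrl.snapshot("wrist")[:,:,::-1]
cv2.imwrite("pics/chk3.png",np.vstack([cv2.resize(a,(720,320)),np.pad(cv2.resize(b,(360,270)),((0,0),(0,360),(0,0)))]))
```

```text
(no output)
```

View pics/chk3.png

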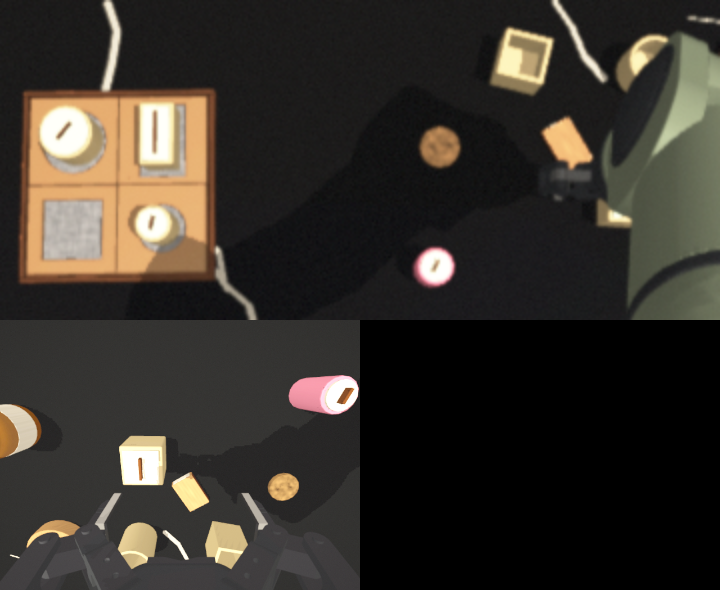

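The long candle is in its recess at (158,137). The square candle is ahead of the fingers and the wafer is clear of the finger path.

Call:
{"op": "drive_tool", "data": {
  "moves": [
    [0,-0.1,0,0,0,0],
    [0,-0.22,0,0,0,0],
    [0,-0.31,0,0,0,0],
    [0,-0.337,0,0,0,0],
    [0,-0.337,-0.08,0,0,0],
    [0,-0.337,-0.18,0,0,0],
    [0,-0.337,-0.29,0,0,0],
    [0,-0.337,-0.4,0,0,0],
    [0,-0.337,-0.5,0,0,0],
    [0,-0.337,-0.55,0,0,0]
  ]
}}

```text
clock: 36.4
eef_pos: [0.466, -0.296, 0.0405]
ee_rot: [-0.083, -3.139, -0.002]
ft_force: [0.4, 0.6, -0.5]
finger_gap: 0.998
finger_force: 0.0
```

Call:
{"op": "drive_tool", "data": {
  "moves": [
    [0,0,-0.05,0,0,0],
    [0,0,-0.1,0,0,0],
    [0,0,-0.15,0,0,0],
    [0,0,-0.18,0,0,0],
    [0,0,-0.187,0,0,0],
    [0,0,-0.187,0,0,0],
    [0,0,-0.187,0,0,0],
    [0,0,-0.187,0,0,0],
    [0,0,-0.187,0,0,0],
    [0,0,-0.187,0,0,0]
  ]
}}

```text
clock: 37.4
eef_pos: [0.4665, -0.297, 0.0144]
ee_rot: [0.084, 3.14, -0.0]
ft_force: [-0.1, -0.5, -0.4]
finger_gap: 0.996
finger_force: 0.0
```

Call:
{"op": "drive_tool", "data": {
  "moves": [
    [0,0,0,0,0,0],
    [0,0,0,0,0,0],
    [0,0,0,0,0,0],
    [0,0,0,0,0,0],
    [0,0,0,0,0,0],
    [0,0,0,0,0,0],
    [0,0,0,0,0,0],
    [0,0,0,0,0,0],
    [0,0,0,0,0,0],
    [0,0,0,0,0,0]
  ],
  "hand": 38
}}

```text
clock: 38.4
eef_pos: [0.4665, -0.297, 0.0144]
ee_rot: [0.084, 3.14, -0.0]
ft_force: [-1.0, 0.7, 5.9]
finger_gap: 0.581
finger_force: 47.3
```

Call:
{"op": "drive_tool", "data": {
  "moves": [
    [0,0,0.04,0,0,0],
    [0,0,0.12,0,0,0],
    [0,0,0.22,0,0,0],
    [0,0,0.34,0,0,0],
    [0,0,0.46,0,0,0],
    [0,0,0.58,0,0,0],
    [0,0,0.68,0,0,0],
    [0,0,0.76,0,0,0],
    [0,0,0.8,0,0,0],
    [0,0,0.8,0,0,0]
  ]
}}

```text
clock: 39.4
eef_pos: [0.4667, -0.2971, 0.1352]
ee_rot: [0.084, 3.139, -0.001]
ft_force: [-0.6, 0.7, -3.2]
finger_gap: 0.583
finger_force: 47.1
```

Call:
{"op": "drive_tool", "data": {
  "moves": [
    [0,0.04,0,0,0,0],
    [-0.01,0.12,0,0,0,0],
    [-0.01,0.23,0,0,0,0.01],
    [-0.01,0.34,0,0,0,0.01],
    [-0.02,0.45,0,0,0,0.02],
    [-0.02,0.56,0,0,0,0.02],
    [-0.03,0.67,0,0,0,0.03],
    [-0.03,0.78,0,0,0,0.03],
    [-0.04,0.89,0,0,0,0.038],
    [-0.04,1,0,0,0,0.038]
  ]
}}

```text
clock: 40.4
eef_pos: [0.46, -0.1454, 0.1343]
ee_rot: [0.013, -3.141, -0.0]
ft_force: [-0.2, -0.1, -1.8]
finger_gap: 0.581
finger_force: 47.1
```

Call:
{"op": "drive_tool", "data": {
  "moves": [
    [0,0.1,0,0,0,0],
    [-0.01,0.2,0,0,0,0],
    [-0.01,0.3,0,0,0,0],
    [-0.02,0.4,0,0,0,0],
    [-0.02,0.5,0,0,0,0],
    [-0.02,0.6,0,0,0,0],
    [-0.03,0.7,0,0,0,0],
    [-0.03,0.8,0,0,0,0],
    [-0.04,0.9,0,0,0,0],
    [-0.04,1,0,0,0,0]
  ]
}}

```text
clock: 41.4
eef_pos: [0.4538, 0.0043, 0.1343]
ee_rot: [0.012, -3.141, 0.0]
ft_force: [0.7, 1.1, -2.5]
finger_gap: 0.581
finger_force: 47.1
```

Call:
{"op": "drive_tool", "data": {
  "moves": [
    [0,0.1,0,0,0,0],
    [-0.01,0.2,0,0,0,0],
    [-0.01,0.3,0,0,0,0],
    [-0.02,0.4,0,0,0,0],
    [-0.02,0.5,0,0,0,0],
    [-0.02,0.6,0,0,0,0],
    [-0.03,0.7,0,0,0,0],
    [-0.03,0.8,0,0,0,0],
    [-0.04,0.9,0,0,0,0],
    [-0.04,1,0,0,0,0]
  ]
}}

```text
clock: 42.4
eef_pos: [0.4477, 0.1542, 0.1343]
ee_rot: [0.011, -3.141, 0.0]
ft_force: [0.4, -0.0, -1.0]
finger_gap: 0.581
finger_force: 47.1
```

Call:
{"op": "drive_tool", "data": {
  "moves": [
    [0,0.11,0,0,0,0],
    [-0.01,0.22,0,0,0,0],
    [-0.01,0.33,0,0,0,0],
    [-0.02,0.44,0,0,0,0],
    [-0.02,0.55,0,0,0,0],
    [-0.02,0.66,0,0,0,0],
    [-0.03,0.77,0,0,0,0],
    [-0.03,0.88,0,0,0,0],
    [-0.03,0.95,0,0,0,0],
    [-0.03,0.97,0,0,0,0]
  ]
}}

```text
clock: 43.4
eef_pos: [0.4438, 0.2999, 0.1341]
ee_rot: [0.011, -3.142, -0.0]
ft_force: [0.3, -0.5, -2.6]
finger_gap: 0.577
finger_force: 47.1
```

Call:
{"op": "drive_tool", "data": {
  "moves": [
    [0,-0.006,-0.04,0,0,0],
    [0,-0.006,-0.12,0,0,0],
    [0,-0.006,-0.22,0,0,0],
    [0,-0.006,-0.34,0,0,0],
    [0,-0.006,-0.46,0,0,0],
    [0,-0.006,-0.56,0,0,0],
    [0,-0.006,-0.64,0,0,0],
    [0,-0.006,-0.69,0,0,0],
    [0,-0.006,-0.715,0,0,0],
    [0,-0.006,-0.72,0,0,0]
  ]
}}

```text
clock: 44.4
eef_pos: [0.444, 0.2975, 0.026]
ee_rot: [0.009, -3.142, 0.0]
ft_force: [0.3, 0.2, -2.4]
finger_gap: 0.578
finger_force: 47.1
```

Call:
{"op": "drive_tool", "data": {
  "moves": [
    [0,0,-0.003,0,0,0],
    [0,0,-0.006,0,0,0],
    [0,0,-0.009,0,0,0],
    [0,0,-0.012,0,0,0],
    [0,0,-0.015,0,0,0],
    [0,0,-0.018,0,0,0],
    [0,0,-0.02,0,0,0],
    [0,0,-0.021,0,0,0],
    [0,0,-0.021,0,0,0],
    [0,0,-0.021,0,0,0]
  ]
}}

```text
clock: 45.4
eef_pos: [0.4439, 0.2976, 0.0234]
ee_rot: [-0.009, 3.142, 0.0]
ft_force: [-1.4, -1.6, 6.8]
finger_gap: 0.581
finger_force: 48.2
```

Call:
{"op": "drive_tool", "data": {
  "moves": [
    [0,0,0,0,0,0],
    [0,0,0,0,0,0],
    [0,0,0,0,0,0],
    [0,0,0,0,0,0],
    [0,0,0,0,0,0],
    [0,0,0.05,0,0,0],
    [0,0,0.2,0,0,0],
    [0,0,0.38,0,0,0],
    [0,0,0.55,0,0,0],
    [0,0,0.68,0,0,0]
  ],
  "hand": 75
}}

```text
clock: 46.4
eef_pos: [0.4442, 0.2977, 0.1271]
ee_rot: [-0.009, 3.141, 0.001]
ft_force: [-0.4, 0.2, 0.5]
finger_gap: 0.883
finger_force: 0.0
```

Call:
{"op": "drive_tool", "data": {
  "moves": [
    [0,0.1,0.1,0,0,0],
    [0,0.2,0.2,0,0,0],
    [0,0.3,0.3,0,0,0],
    [0,0.4,0.4,0,0,0],
    [0,0.5,0.5,0,0,0],
    [-0.1,0.6,0.5,0,0,0],
    [-0.2,0.7,0.5,0,0,0],
    [-0.3,0.8,0.5,0,0,0],
    [-0.4,0.9,0.5,0,0,0],
    [-0.5,1,0.5,0,0,0]
  ]
}}

```text
clock: 47.4
eef_pos: [0.3682, 0.4481, 0.2007]
ee_rot: [-0.009, 3.141, 0.0]
ft_force: [-0.2, 0.4, -0.1]
finger_gap: 0.881
finger_force: 0.0
```

Call:
{"op": "drive_tool", "data": {
  "moves": [
    [-0.1,0.1,0,0,0,0],
    [-0.2,0.2,0,0,0,0],
    [-0.3,0.3,0,0,0,0],
    [-0.4,0.4,0,0,0,0],
    [-0.5,0.5,0,0,0,0],
    [-0.6,0.6,0,0,0,0],
    [-0.7,0.7,0,0,0,0],
    [-0.8,0.8,0,0,0,0],
    [-0.8,0.8,0,0,0,0],
    [-0.8,0.8,0,0,0,0]
  ]
}}

```text
clock: 48.4
eef_pos: [0.2488, 0.5675, 0.2004]
ee_rot: [-0.01, 3.141, -0.0]
ft_force: [1.2, 0.7, 0.1]
finger_gap: 0.879
finger_force: 0.0
```

Run:
```python
from rig import ctrl
import cv2,numpy as np
from fit import *
a=ctrl.snapshot("top")[:,:,::-1].copy(); b=ctrl.snapshot("side")[:,:,::-1].copy()
T=dict(wide=(.540,.298,0),slim=(.4442,.203,0),long=(.540,.2035,0),square=(.444,.298,0))
o=[]
for n,im,(r0,r1,c0,c1) in(("top",a,(180,285,145,255)),("side",b,(130,245,215,340))):
    c=ctrl.calibration(n); big=cv2.resize(im,None,fx=3,fy=3,interpolation=cv2.INTER_CUBIC)
    for k,p in T.items():
        h=cv2.convexHull((proj(c,pts(k,p)+[0,0,.009])).astype(np.float32))
        cv2.polylines(big,[np.round((h+.5)*48-8).astype(np.int32)],True,(0,255,0),1,cv2.LINE_AA,4)
    o.append(cv2.resize(big[r0*3:r1*3,c0*3:c1*3],(400,380)))
cv2.imwrite("pics/final.png",np.hstack(o)); cv2.imwrite("pics/final_top.png",a)
```

```text
(no output)
```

View pics/final.png

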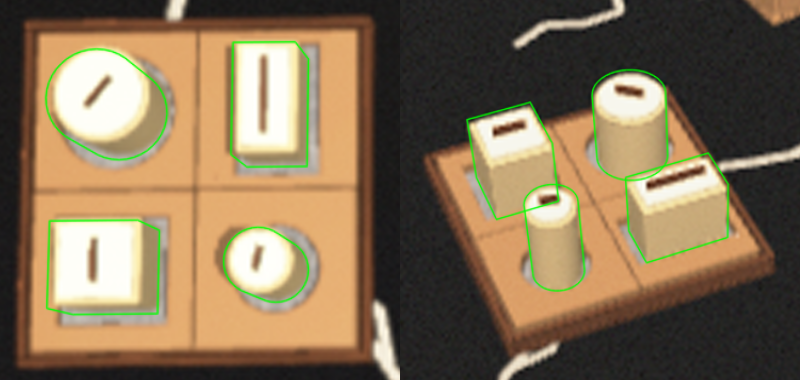

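View pics/final_top.png

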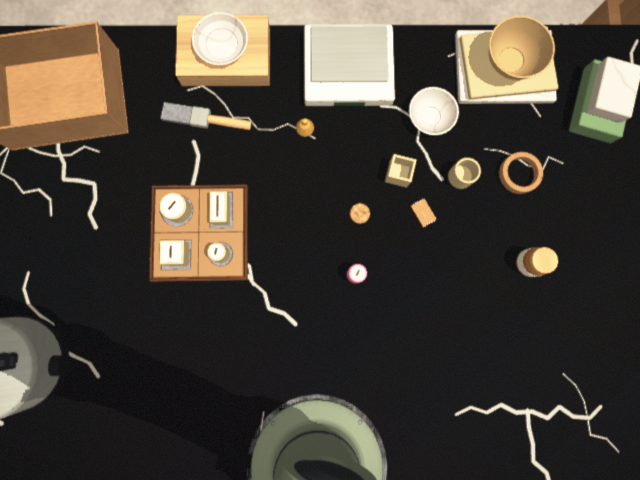

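All four candles match the "upright, on the felt floor" outlines in both views. The empties at (401,170) and (464,173) and the pink look-alike at (357,273) have not moved.

```bash
python3 -c "
from rig import ctrl
print(ctrl.finish_job())"
```

```text
the job is handed in; nothing more can be done
None
```

All four filled candles stand upright and fully down in their matching recesses, the two empty holders were not touched, and the job was handed in at about 48 s of the 112 s limit (no verdict came back).

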